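# Tap three push lights on in their pairing order

### The job

The three under-cupboard push lights learn their order from the sequence in which they are switched on: lightly tap the lens of the round light, then the square one, then the long one, each so far that its lens goes down and stays in. Only tap: do not lift the lights or shove them about, and leave the pump bottle, screwdriver, tape measure and tile where they are.

Things in the scene. Friction and masses are not known exactly. Their poses are not given: they have to be found in the camera images.
- round_light: round push light, housing 90 mm in diameter, round lens 58 mm in diameter; grey plastic housing 20 mm high, with a white lens on top whose face stands 36 mm (35 to 36 mm) above the worktop before it is pressed. Loose on the worktop, 0.4 kg. Origin: centre of its underside; z up.
- round_top (a point): centre of the upper face of the round light's lens; it goes down with the lens. The whole face may be pressed.
- round_lens (a joint): how far this lens is pushed in, in m: near 0 (at most 0.001) at the start, 0.010 at its stop. It slides straight down against a steady drag of about 3 N and stays where it is left; besides, the lens face gives on a rubber pad by 1 mm per 4 N and comes back when let go, so the face must be pushed about 1 mm farther than the wanted value. The light is on beyond 0.005; stop pushing between there and the stop, or gently at the stop; over 25 N is too hard.
- square_light: square push light, housing 84 x 84 mm, square lens 54 x 54 mm; grey plastic housing 20 mm high, with a white lens on top whose face stands 36 mm (35 to 36 mm) above the worktop before it is pressed. Loose on the worktop, 0.4 kg. Origin: centre of its underside; z up.
- square_top (a point): centre of the upper face of the square light's lens; it goes down with the lens. The whole face may be pressed.
- square_lens (a joint): how far this lens is pushed in, in m: near 0 (at most 0.001) at the start, 0.010 at its stop. It slides straight down against a steady drag of about 3 N and stays where it is left; besides, the lens face gives on a rubber pad by 1 mm per 4 N and comes back when let go, so the face must be pushed about 1 mm farther than the wanted value. The light is on beyond 0.005; stop pushing between there and the stop, or gently at the stop; over 25 N is too hard.
- long_light: long oblong push light, housing 150 mm (its x axis) x 56 mm (its y axis), oblong lens 122 x 32 mm; grey plastic housing 20 mm high, with a white lens on top whose face stands 36 mm (35 to 36 mm) above the worktop before it is pressed. Loose on the worktop, 0.4 kg. Origin: centre of its underside; z up.
- long_top (a point): centre of the upper face of the long light's lens; it goes down with the lens. The whole face may be pressed.
- long_lens (a joint): how far this lens is pushed in, in m: near 0 (at most 0.001) at the start, 0.010 at its stop. It slides straight down against a steady drag of about 3 N and stays where it is left; besides, the lens face gives on a rubber pad by 1 mm per 4 N and comes back when let go, so the face must be pushed about 1 mm farther than the wanted value. The light is on beyond 0.005; stop pushing between there and the stop, or gently at the stop; over 25 N is too hard.
- dispenser: amber pump bottle with a black pump, 64 mm in diameter, 170 mm tall, loose. Origin: centre of its underside. Leave it alone.
- screwdriver: screwdriver, 200 mm long, lying on the worktop, loose. Leave it alone.
- tape_measure: black tape measure standing on edge, 70 x 36 mm and 62 mm high, loose. Origin: centre of its underside. Leave it alone.
- loose_tile: dark red wall tile lying flat, 150 x 75 x 8 mm, loose. Origin: centre of its underside. Leave it alone.
Things that resemble listed ones, but are neither listed nor needed, are in the scene too. Leave any green look-alike of the square_light alone.

How it is judged:
On the way, in this order (a step that is already met when the one before it is completed fails the run):
1. the round light is tapped on: its lens is at least 5 mm in (value of joint round_lens above 0.005 m), for 0.1 s.
2. the square light is tapped on: its lens is at least 5 mm in (value of joint square_lens above 0.005 m), for 0.1 s.
3. the long light is tapped on: its lens is at least 5 mm in (value of joint long_lens above 0.005 m), for 0.1 s.
At the end, for the whole second after the job is handed in: All three lenses are at least 5 mm in; each light rests flat on the worktop within 25 mm of where it was; the bystanders are within 20 mm of where they were (value of joint each of round_lens, square_lens, long_lens above 0.005 m and distance of each of round_light, square_light, long_light from where it was at the start of the episode below 0.025 m and height (world z) of each of round_light, square_light, long_light below 0.006 m and angle between each of round_light, square_light, long_light's own z axis and vertical below 0.1 rad and linear speed of each of round_light, square_light, long_light below 0.02 m/s and distance of each of dispenser, screwdriver, tape_measure, loose_tile from where it was at the start of the episode below 0.02 m); the robot touches nothing.
It fails at once if a lens was pushed in (over 3 mm) before its turn ((value of joint square_lens above 0.003 m and value of joint round_lens below 0.005 m) or (value of joint long_lens above 0.003 m and value of joint square_lens below 0.005 m)).
It fails at once if a light was struck or pressed with more than 25 N (contact force between any of round_light, square_light, long_light and the fingers above 25 N or contact force between any of round_light, square_light, long_light and the arm above 25 N).
It fails at once if a light was lifted (over 10 mm) or tipped (height (world z) of any of round_light, square_light, long_light above 0.01 m or angle between any of round_light, square_light, long_light's own z axis and vertical above 0.2 rad).
It fails at once if a light was shoved more than 25 mm (distance of any of round_light, square_light, long_light from where it was at the start of the episode above 0.025 m).
It fails at once if a bystander was moved more than 20 mm (distance of any of dispenser, screwdriver, tape_measure, loose_tile from where it was at the start of the episode above 0.02 m).
It also fails if it takes over 45 s, if anything falls off the work surface, if the arm or the gripper's body presses on something with over 40 N, if the wrist force passes 120 N, or if a joint passes its speed limit or range.

### The arm

A 6-joint arm with a two-finger parallel gripper is mounted at the origin on the work surface. World frame = base frame: x ahead of the robot, y to its left, z up, the work surface at z = 0. Lengths are in m, angles in rad, forces in N, time in s.
With the tool pointing down it reaches from about 0.325 to 1 m from the base axis. Payload 5.1 kg.
Tool frame: the origin (TCP) lies between the finger pads; the fingertips stand 19 mm ahead of it and the grasp point (between the pads) is the TCP; z points along the fingers, y is the line along which they close (so a half turn about z gives the same grasp; the last joint's range is limited). The gripper opens to 85 mm and grips with 20 to 120 N. Pads are 22 mm wide; open, the fingers measure 114 mm over their backs; the gripper's body (76 mm by 85 mm) begins 54 mm behind the grasp point. The pads swing forward as they close: fully open they stand 13 mm farther back than shut.
Start: joints at [1.164, 0.124, 1.65, -0, 1.367, -0.083], TCP at [0.207, 0.616, 0.25] pointing down, gripper open.
Joint ranges: [-2.61, 2.61], [-1.02, 2.33], [0.03, 2.71], [-1.35, 4.49], [0.32, 2.68], [-2.91, 2.91]. Speed limits (rad/s): [2.57, 2.57, 3.14, 3.14, 3.14, 3.14].

### API

Orientations are given as [roll, pitch, yaw] about the fixed x, y, z axes, in that order (R = Rz(yaw) Ry(pitch) Rx(roll)).
In Python, from cell import ctrl gives the robot as it stands.
- The arm moves only by the shell command python3 -m inch 'ROWS' [FORCE]. ROWS is JSON, a list of rows, each a list of 3 entries, a list of its own where there are three numbers: the shift along the tool's x, y, z in mm, then the turn, a rotation vector about the tool's x, y, z in rad, then the opening, from 0 (shut) to 1 (fully open). A call has 1 to 12 rows; each row is the pose to reach, as a shift and turn from the pose commanded when the call began, along the tool's axes at that moment; what a row does not reach only later rows make up. A row lasts 1/8 s, in which the tool goes at most 62.5 mm and 10.7 degrees, less where a joint would pass 70% of its speed; a pose out of reach is approached as far as the arm can. A call with a gripper value outside its range is refused whole. The fingers move at their own pace and stop on an object; FORCE is the grip in N (left out, the last holds). Time passes only in rows, so rows that repeat a pose let the fingers close. It gives the time, the measured TCP pose, the force, the opening and the grip force at its end, in the units of the state.
- ctrl.state(): the state, without advancing time (a new reading comes with each control period).
- ctrl.camera(name): name is "scene" or "top" or "wrist"; returns a dict with "color" (420x560x3 uint8, red, green, blue), "fx", "fy", "cx", "cy" (pixels), "k1" (the pictures are not rectified: a ray, as slopes to the right and down, at radius r is drawn at 1 + k1 r^2 times it, then the intrinsics apply), "xyz" and "attitude" of the camera in the world; the wrist camera has in their place "tool_from_camera" (4x4, takes a point from camera to tool coordinates, whose origin is the TCP and whose axes are the flange's). Camera axes: x right, y down, z forward; pixel columns grow to the right and rows downward; lengths in m; the calibration is good to about 2 mm. A picture is of the moment at which its call begins: read the wrist's pose just before it. There is no depth.
- ctrl.finish_job(): hands the job in; it is judged then, once.
The state is a dict: "time": time; "joint_pos": joint angles; "dq": joint speeds; "joint_efforts": joint torques, N m; "tcp_pos": TCP position; "eef_rot": TCP orientation; "ft_force": force on the tool from outside, world axes, zero at the start; "torque": the same for the moment, N m; "gripper_width": finger opening in m; "finger_force": force on a finger pad.
Only numpy, scipy, OpenCV 4.12 (cv2) and the standard library are available. Lean on these libraries where they do the work, as an engineer would, in place of code of your own. Each camera call takes 0.05 s, during which the arm holds its last target. There are 200 camera calls.

## Working session

There is one attempt and no reset: what is moved stays moved. The work goes in short steps, Python scripts to look and compute and a shell command to move; the robot and the scene stay as the last step left them, time stands still between calls to the robot, and variables do not carry over. Pictures are saved under pics/ and viewed, at most 10 in all, crops included, and the job is handed in when it is done.

```bash
ls; mkdir -p pics
python3 - <<'E'
from cell import ctrl
import cv2
s=ctrl.state();print(s)
for n in("top","scene"):
    c=ctrl.camera(n);print(n,{k:v for k,v in c.items() if k!="color"})
    cv2.imwrite(f"pics/{n}0.png",c["color"][:,:,::-1])
E
```

```text
pics
{'time': 0.0, 'joint_pos': array([ 1.16440107e+00,  1.24526206e-01,  1.65171535e+00,  1.51577685e-05,
        1.36748803e+00, -8.26192421e-02]), 'dq': array([ 0.00011283,  0.00012478,  0.0008977 , -0.00016909, -0.00114909,
       -0.00013254]), 'joint_efforts': array([-1.20824414e-03, -4.23612714e+01, -3.65448081e+01, -1.49400289e-04,
        7.05203041e-03, -2.19692041e-06]), 'tcp_pos': array([0.20660038, 0.61567538, 0.24901488]), 'eef_rot': array([-3.13946424e+00, -1.91138957e-04,  2.81781336e+00]), 'ft_force': array([-0.45276687, -0.17161919,  0.21723087]), 'torque': array([-0.0184688 , -0.02699272,  0.02339282]), 'finger_force': 0.0, 'gripper_width': 0.08530929776440556}
top {'fx': 453.59105517786236, 'fy': 453.59105517786236, 'cx': 276.24393446545827, 'cy': 205.70082868976294, 'k1': -0.0786959998869931, 'xyz': array([0.4250939 , 0.08122606, 1.41933742]), 'attitude': array([-3.10080104e+00, -4.33744347e-04, -1.55089751e+00])}
scene {'fx': 414.1358151728709, 'fy': 414.1358151728709, 'cx': 281.3942602266849, 'cy': 207.79029083902063, 'k1': -0.07348594393640881, 'xyz': array([ 1.127241  , -0.59141886,  0.68043106]), 'attitude': array([-2.1675753 ,  0.02142249,  0.71256976])}
```

View pics/top0.png

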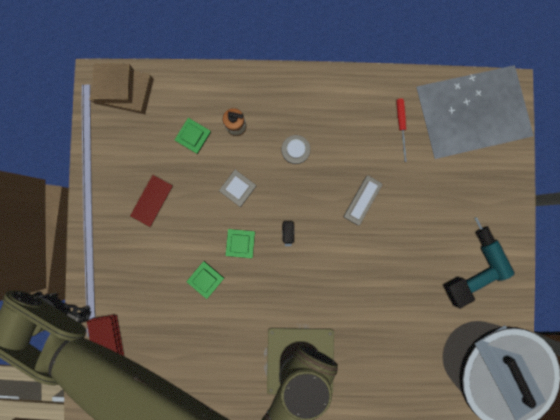

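View pics/scene0.png

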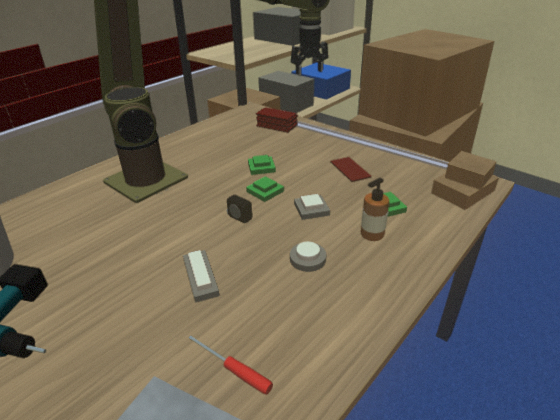

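Top picture: round light at (295,149), square grey one with a white lens at (238,188) and long light at (363,200). The things that could be mistaken for the square light are the green ones at (193,135), (240,243) and (205,280); the tool tray at (475,110) is irrelevant. I choose the three grey housings with white lenses. In the scene picture they are at (308,252), (312,204) and (200,272).

```bash
cat > h.py <<'E'
import numpy as np,cv2
from scipy.spatial.transform import Rotation as R
def ray(c,px,pose=None):
    K=np.array([[c["fx"],0,c["cx"]],[0,c["fy"],c["cy"]],[0,0,1]])
    u=cv2.undistortPoints(np.array([[px]],float),K,np.array([c["k1"],0,0,0,0.]))[0,0]
    d=np.array([u[0],u[1],1])
    if pose is None: M=R.from_euler("xyz",c["attitude"]).as_matrix();o=c["xyz"]
    else:
        T=np.eye(4);T[:3,:3]=R.from_euler("xyz",pose[1]).as_matrix();T[:3,3]=pose[0]
        T=T@c["tool_from_camera"];M=T[:3,:3];o=T[:3,3]
    return np.asarray(o),M@d
def onplane(c,px,z,pose=None):
    o,d=ray(c,px,pose);return o+d*(z-o[2])/d[2]
def blobs(img,lo=150,amin=40):
    m=((img.min(2)>lo)&(np.ptp(img.astype(int),axis=2)<40)).astype(np.uint8)
    n,l,st,ce=cv2.connectedComponentsWithStats(m)
    return [(ce[i],st[i],cv2.minAreaRect(cv2.findContours((l==i).astype(np.uint8),0,2)[0][0])) for i in range(1,n) if st[i,4]>amin]
E
python3 - <<'E'
from h import *
from cell import ctrl
for n,lo in(("top",145),("scene",150)):
    c=ctrl.camera(n)
    for ce,st,r in blobs(c["color"],lo):
        print(n,ce.round(1),st[4],np.round(r[1],1),round(r[2]),onplane(c,ce,.0355).round(4))
    if n=="top":
        cv2.imwrite("pics/crop.png",cv2.resize(c["color"][100:260,170:430,::-1],None,fx=3,fy=3,interpolation=2))
        for nm,p in dict(disp=(233,118),tape=(288,231)).items(): print(nm,onplane(c,p,.06).round(3),onplane(c,p,.17).round(3))
E
```

```text
top [295.7 147.8] 258 [17. 17.] 90 [0.661  0.0254 0.0355]
top [236.7 187.1] 296 [17.2 17.2] 37 [0.536  0.2038 0.0355]
top [363.9 199.8] 385 [ 9.9 39. ] 29 [ 0.5049 -0.1866  0.0355]
top [ 88.  216.9] 79 [34.  2.] 90 [0.4353 0.6632 0.0355]
top [534.5 362.7] 870 [95.4 54.8] 61 [ 0.0063 -0.7357  0.0355]
top [472.9 387.6] 470 [72.2 21.5] 78 [-0.0694 -0.5375  0.0355]
disp [0.744 0.218 0.06 ] [0.718 0.207 0.17 ]
tape [0.405 0.045 0.06 ] [0.407 0.048 0.17 ]
scene [163.2  81.2] 51 [ 1.2 38.9] 73 [-0.7636  0.6233  0.0355]
scene [ 47.8 117.8] 152 [  1.8 106.3] 72 [-0.7628  0.0035  0.0355]
scene [377.6 146.1] 286 [153.8   2.2] 16 [0.5069 0.6257 0.0355]
scene [311.5 199.6] 187 [10.5 19.9] 81 [0.5354 0.2034 0.0355]
scene [307.7 248.6] 274 [15. 22.] 90 [0.6602 0.0251 0.0355]
scene [198.8 268. ] 462 [34.8 13.6] 72 [ 0.5094 -0.189   0.0355]
```

View pics/crop.png

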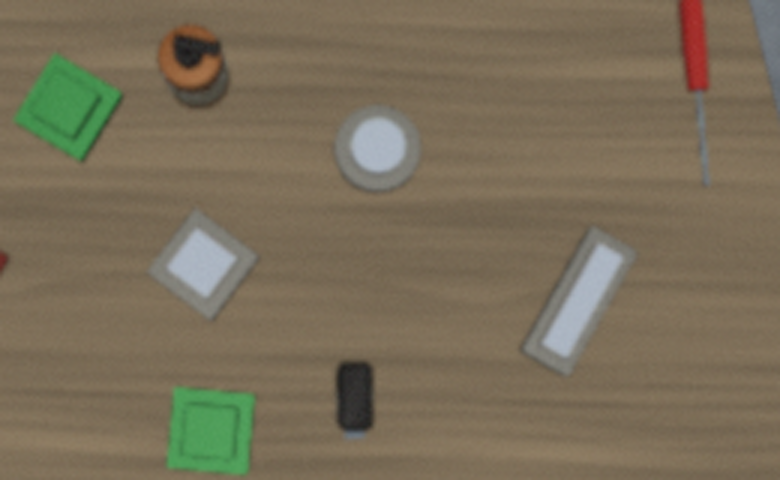

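The crop shows the three grey housings with white lenses at the chosen spots. The two camera views agree to within about 5 mm. Next I compute the first approach.

```bash
cat > go.py <<'E'
import sys
from h import *
from cell import ctrl
s=ctrl.state();t=np.array(list(map(float,sys.argv[1:4])))
print("t",s["time"],"tcp",s["tcp_pos"].round(4),"shift mm",(R.from_euler("xyz",s["eef_rot"]).inv().apply(t-s["tcp_pos"])*1000).round(1),"F",s["ft_force"].round(2),s["gripper_width"])
E
python3 go.py .661 .025 .25;python3 go.py .661 .025 .09
```

```text
t 0.2 tcp [0.2067 0.6158 0.2495] shift mm [-618.7 -415.6    0. ] F [-0.48 -0.5  -0.25] 0.08527583225702881
t 0.2 tcp [0.2067 0.6158 0.2495] shift mm [-618.7 -415.4  160. ] F [-0.48 -0.5  -0.25] 0.08527583225702881
```

```bash
python3 -m inch '[[[-40,-27,0],[0,0,0],0],[[-90,-60,0],[0,0,0],0],[[-140,-94,0],[0,0,0],0],[[-190,-128,0],[0,0,0],0],[[-240,-161,0],[0,0,0],0],[[-290,-195,0],[0,0,0],0],[[-340,-228,0],[0,0,0],0],[[-390,-262,0],[0,0,0],0],[[-440,-296,0],[0,0,0],0],[[-490,-329,0],[0,0,0],0],[[-540,-363,0],[0,0,0],0],[[-590,-396,0],[0,0,0],0]]' 20; python3 go.py .661 .025 .08
```

```text
time: 1.7
tcp_pos: [0.6411, 0.0513, 0.2502]
eef_rot: [3.141, -0.0, 2.817]
ft_force: [0.2, 1.3, 0.3]
gripper_width: 0.0002
finger_force: 0.0
t 1.7 tcp [0.6411 0.0513 0.2502] shift mm [-27.3 -18.6 170.2] F [0.16 1.32 0.3 ] 0.00015734703793813596
```

```bash
python3 -m inch '[[[-27,-19,40],[0,0,0],0],[[-27,-19,80],[0,0,0],0],[[-27,-19,120],[0,0,0],0],[[-27,-19,150],[0,0,0],0],[[-27,-19,165],[0,0,0],0],[[-27,-19,170],[0,0,0],0],[[-27,-19,170],[0,0,0],0],[[-27,-19,170],[0,0,0],0]]'
python3 - <<'E'
from cell import ctrl
import cv2
cv2.imwrite("pics/w1.png",ctrl.camera("wrist")["color"][:,:,::-1])
E
python3 go.py .661 .025 .06
```

```text
time: 2.7
tcp_pos: [0.6608, 0.0265, 0.0821]
eef_rot: [3.141, 0.003, 2.818]
ft_force: [1.0, -0.8, 0.8]
gripper_width: 0.0001
finger_force: 0.0
t 2.75 tcp [0.6607 0.0265 0.082 ] shift mm [-0.7 -1.3 22. ] F [-1.08 -0.3   0.53] 0.0001104990278275146
```

View pics/w1.png

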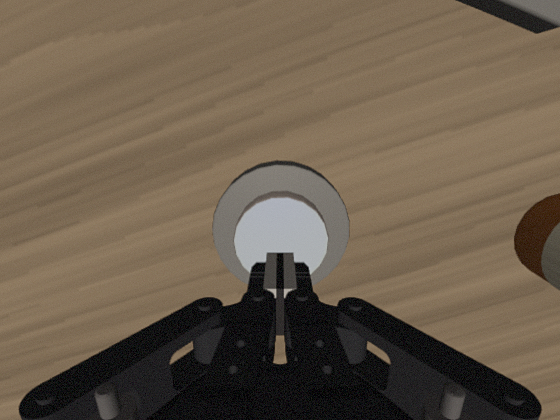

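The wrist view shows the shut fingertips at (280,255), over the round lens centred at about (281,240), so they are on target. I descend slowly until I feel contact.

```bash
python3 -m inch '[[[0,0,3],[0,0,0],0],[[0,0,6],[0,0,0],0],[[0,0,9],[0,0,0],0],[[0,0,12],[0,0,0],0],[[0,0,14],[0,0,0],0],[[0,0,16],[0,0,0],0],[[0,0,18],[0,0,0],0],[[0,0,20],[0,0,0],0],[[0,0,22],[0,0,0],0],[[0,0,23],[0,0,0],0],[[0,0,23],[0,0,0],0]]'; sed -n 1p /dev/null
```

```text
time: 4.12
tcp_pos: [0.6597, 0.0265, 0.0572]
eef_rot: [-3.142, -0.0, 2.818]
ft_force: [0.3, -0.1, 0.2]
gripper_width: 0.0002
finger_force: 0.0
```

```bash
python3 -m inch '[[[0,0,1],[0,0,0],0],[[0,0,2],[0,0,0],0],[[0,0,3],[0,0,0],0],[[0,0,4],[0,0,0],0],[[0,0,4],[0,0,0],0]]'; python3 -m inch '[[[0,0,1],[0,0,0],0],[[0,0,2],[0,0,0],0],[[0,0,3],[0,0,0],0],[[0,0,3],[0,0,0],0]]'
```

```text
time: 4.75
tcp_pos: [0.6598, 0.0265, 0.0536]
eef_rot: [3.142, 0.0, 2.818]
ft_force: [-0.4, 0.7, 3.7]
gripper_width: -0.0001
finger_force: 1.3
time: 5.25
tcp_pos: [0.6598, 0.0264, 0.0502]
eef_rot: [3.142, 0.0, 2.818]
ft_force: [-0.4, 0.8, 1.9]
gripper_width: 0.0001
finger_force: 1.2
```

```bash
python3 -m inch '[[[0,0,1],[0,0,0],0],[[0,0,2],[0,0,0],0],[[0,0,3],[0,0,0],0],[[0,0,4],[0,0,0],0],[[0,0,4.5],[0,0,0],0],[[0,0,4.5],[0,0,0],0]]'
```

```text
time: 6.0
tcp_pos: [0.6598, 0.0264, 0.0458]
eef_rot: [-3.142, 0.0, 2.818]
ft_force: [-0.1, -0.8, 2.3]
gripper_width: -0.0002
finger_force: 1.2
```

The round lens is about 8 mm in. I retract and go to the square light.

```bash
python3 -m inch '[[[0,0,-15],[0,0,0],0],[[0,0,-45],[0,0,0],0],[[0,0,-70],[0,0,0],0],[[0,0,-75],[0,0,0],0],[[0,0,-75],[0,0,0],0]]';python3 go.py .536 .2037 .12;  python3 - <<'E'
from h import *
from cell import ctrl
for n in("top","scene"):
    c=ctrl.camera(n)
    for ce,st,r in blobs(c["color"],145):
        p=onplane(c,ce,.0355)
        if .4<p[0]<.75 and -.3<p[1]<.3: print(n,p.round(4),st[4],onplane(c,ce,.0275).round(4))
E
```

```text
time: 6.62
tcp_pos: [0.6597, 0.0265, 0.1209]
eef_rot: [3.142, 0.0, 2.818]
ft_force: [1.1, 0.6, 0.4]
gripper_width: -0.0
finger_force: 0.0
t 6.625 tcp [0.6597 0.0265 0.1209] shift mm [173.7 128.7   0.9] F [1.09 0.62 0.4 ] -2.067644383815673e-06
top [0.6561 0.0335 0.0355] 61 [0.6574 0.0332 0.0275]
top [0.5358 0.2042 0.0355] 309 [0.5364 0.2049 0.0275]
top [ 0.5053 -0.1867  0.0355] 402 [ 0.5058 -0.1882  0.0275]
scene [0.6658 0.0175 0.0355] 285 [0.6601 0.025  0.0275]
scene [ 0.5092 -0.1889  0.0355] 482 [ 0.5015 -0.1839  0.0275]
```

The scene view agrees with a lowered round lens: on the 27.5 mm plane it falls at (0.660, 0.025). The light has not moved.

```bash
python3 -m inch '[[[30,22,0],[0,0,0],0],[[70,52,0],[0,0,0],0],[[110,82,0],[0,0,0],0],[[145,107,0],[0,0,0],0],[[168,124,0],[0,0,0],0],[[174,129,0],[0,0,0],0],[[174,129,0],[0,0,0],0],[[174,129,20],[0,0,0],0],[[174,129,40],[0,0,0],0],[[174,129,54],[0,0,0],0],[[174,129,60],[0,0,0],0],[[174,129,60],[0,0,0],0]]'
python3 -m inch '[[[0,0,1],[0,0,0],0],[[0,0,3],[0,0,0],0],[[0,0,3],[0,0,0],0]]';python3 -m inch '[[[0,0,1],[0,0,0],0],[[0,0,2],[0,0,0],0],[[0,0,3],[0,0,0],0],[[0,0,3],[0,0,0],0]]'
```

```text
time: 8.22
tcp_pos: [0.5356, 0.2039, 0.0601]
eef_rot: [-3.141, -0.001, 2.818]
ft_force: [0.5, 0.5, 0.8]
gripper_width: 0.0002
finger_force: 0.0
time: 8.6
tcp_pos: [0.5359, 0.2042, 0.0581]
eef_rot: [3.141, 0.0, 2.818]
ft_force: [-0.3, 0.3, 0.6]
gripper_width: -0.0
finger_force: 0.0
time: 9.1
tcp_pos: [0.5358, 0.2041, 0.0548]
eef_rot: [-3.142, -0.0, 2.818]
ft_force: [-0.7, -0.6, 1.4]
gripper_width: 0.0001
finger_force: 0.3
```

Contact at z 0.0548. I press 9 mm further.

```bash
python3 -m inch '[[[0,0,1],[0,0,0],0],[[0,0,2],[0,0,0],0],[[0,0,3],[0,0,0],0],[[0,0,4],[0,0,0],0],[[0,0,5],[0,0,0],0],[[0,0,6],[0,0,0],0],[[0,0,7],[0,0,0],0],[[0,0,8],[0,0,0],0],[[0,0,9],[0,0,0],0],[[0,0,9],[0,0,0],0]]'
python3 -m inch '[[[0,0,-15],[0,0,0],0],[[0,0,-45],[0,0,0],0],[[0,0,-70],[0,0,0],0],[[0,0,-75],[0,0,0],0],[[0,0,-75],[0,0,0],0]]';python3 go.py .507 -.188 .12
```

```text
time: 10.35
tcp_pos: [0.5359, 0.2041, 0.0458]
eef_rot: [3.141, 0.0, 2.818]
ft_force: [-0.1, 0.1, 2.3]
gripper_width: 0.0002
finger_force: 1.1
time: 10.98
tcp_pos: [0.5358, 0.2041, 0.1209]
eef_rot: [3.141, 0.0, 2.818]
ft_force: [0.3, -0.8, -0.4]
gripper_width: -0.0003
finger_force: 0.0
t 10.975 tcp [0.5358 0.2041 0.1209] shift mm [ -97.5 -380.9    0.9] F [ 0.28 -0.75 -0.45] -0.00031063776288432467
```

```bash
python3 -m inch '[[[-10,-40,0],[0,0,0],0],[[-23,-90,0],[0,0,0],0],[[-36,-140,0],[0,0,0],0],[[-49,-190,0],[0,0,0],0],[[-61,-240,0],[0,0,0],0],[[-74,-290,0],[0,0,0],0],[[-86,-335,0],[0,0,0],0],[[-94,-367,0],[0,0,0],0],[[-98,-381,0],[0,0,0],0],[[-98,-381,0],[0,0,0],0],[[-98,-381,0],[0,0,0],0]]'
python3 - <<'E'
from cell import ctrl
import cv2
cv2.imwrite("pics/w2.png",ctrl.camera("wrist")["color"][:,:,::-1])
cv2.imwrite("pics/s2.png",ctrl.camera("scene")["color"][:,:,::-1])
E
python3 go.py .507 -.188 .06
```

```text
time: 12.35
tcp_pos: [0.5073, -0.1871, 0.1203]
eef_rot: [3.141, -0.001, 2.819]
ft_force: [-0.5, 0.4, -1.2]
gripper_width: -0.0002
finger_force: 0.0
t 12.45 tcp [ 0.5076 -0.1871  0.1206] shift mm [ 0.2 -1.1 60.6] F [-0.18 -0.32  0.18] 2.913888157644535e-05
```

View pics/w2.png

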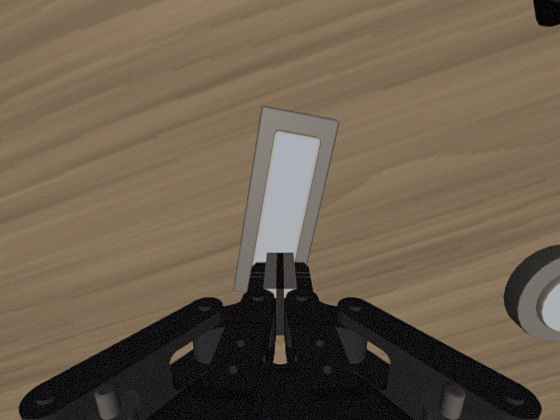

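View pics/s2.png

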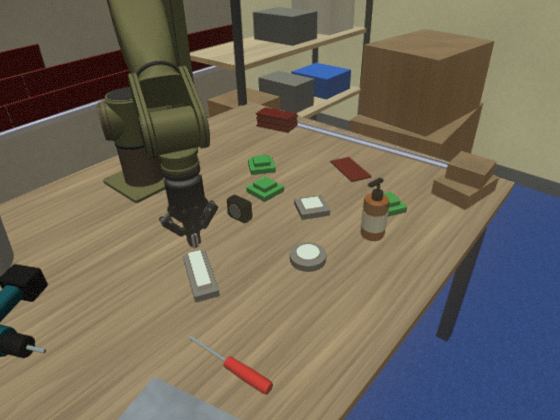

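The wrist view shows the tip (280,255) lined up with the long lens (125-290 rows, centred near x=285). In the scene view the round (308,253) and square (312,203) lenses are down and nothing has moved.

```bash
python3 -m inch '[[[0,-1,20],[0,0,0],0],[[0,-1,40],[0,0,0],0],[[0,-1,54],[0,0,0],0],[[0,-1,60],[0,0,0],0],[[0,-1,63],[0,0,0],0],[[0,-1,63],[0,0,0],0]]';python3 -m inch '[[[0,0,1],[0,0,0],0],[[0,0,2],[0,0,0],0],[[0,0,3],[0,0,0],0],[[0,0,3],[0,0,0],0]]'
```

```text
time: 13.2
tcp_pos: [0.5075, -0.1894, 0.0581]
eef_rot: [-3.142, 0.001, 2.818]
ft_force: [-0.8, 0.4, 0.2]
gripper_width: 0.0001
finger_force: 0.0
time: 13.7
tcp_pos: [0.5072, -0.1892, 0.0548]
eef_rot: [-3.142, 0.0, 2.818]
ft_force: [-0.6, 0.4, 0.1]
gripper_width: 0.0001
finger_force: 0.0
```

```bash
python3 -m inch '[[[0,0,1],[0,0,0],0],[[0,0,2],[0,0,0],0],[[0,0,3],[0,0,0],0],[[0,0,4],[0,0,0],0],[[0,0,5],[0,0,0],0],[[0,0,6],[0,0,0],0],[[0,0,7],[0,0,0],0],[[0,0,8],[0,0,0],0],[[0,0,9],[0,0,0],0],[[0,0,9],[0,0,0],0]]'
python3 -m inch '[[[0,0,-15],[0,0,0],0],[[0,0,-45],[0,0,0],0],[[0,0,-90],[0,0,0],0],[[0,0,-140],[0,0,0],0],[[0,0,-180],[0,0,0],0],[[0,0,-200],[0,0,0],0],[[0,0,-200],[0,0,0],0]]'
python3 - <<'E'
from h import *
from cell import ctrl
c=ctrl.camera("scene")
for ce,st,r in blobs(c["color"],150):
    p=onplane(c,ce,.0275)
    if .4<p[0]<.75 and -.3<p[1]<.3: print(p.round(4),onplane(c,ce,.0355).round(4),st[4])
cv2.imwrite("pics/s3.png",c["color"][:,:,::-1])
E
```

```text
time: 14.95
tcp_pos: [0.5073, -0.1893, 0.0458]
eef_rot: [-3.142, 0.0, 2.818]
ft_force: [0.5, 0.6, 2.4]
gripper_width: 0.0003
finger_force: 1.1
time: 15.82
tcp_pos: [0.5077, -0.1895, 0.2473]
eef_rot: [-3.141, 0.003, 2.818]
ft_force: [-0.4, 0.4, -0.0]
gripper_width: -0.0001
finger_force: 0.0
[0.5362 0.2021 0.0275] [0.5435 0.1923 0.0355] 192
[0.6603 0.0252 0.0275] [0.666  0.0176 0.0355] 275
[ 0.5095 -0.1893  0.0275] [ 0.5171 -0.1942  0.0355] 473
```

View pics/s3.png

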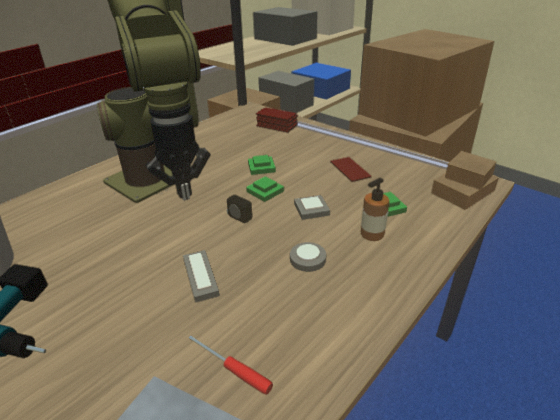

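All three lenses, at (308,253), (312,203) and (200,270), are about 8 mm down. Nothing has moved and the arm is clear, so I hand in.

```bash
python3 -c "
from cell import ctrl
print(ctrl.finish_job())"
```

```text
the job is handed in; nothing more can be done
None
```

I tapped the round, square and long lights on in that order, each lens about 8 mm in by my measurements, with nothing seen to move, and handed the job in about 16 s into the run; no verdict came back.

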